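Zero the spring comparator on the brass weight, then swap in the copper slug

TASK

The brass reference weight is already standing on the pan of the sprung comparator: press the blue zero key fully down for a moment and let it up again, and do not touch the key again once the weight is off. Then move the weight upright to the middle of the round cork coaster and stand the copper slug upright in the middle of the pan in its place, leaving both released. Set things down gently: the pan must never be driven down to its stop.

Things in the scene. Friction and masses are not known exactly. Their poses are not given: they have to be found in the camera images.
- pan: Round bright steel pan, 120 mm across, on the white comparator (fixed, 250 x 190 mm, 46 mm high). Origin: centre of its top face, z up; x points to the white scale post (60 mm wide, 108 mm high, 96 mm from the pan's centre). It slides only up and down on a damped 300 N/m spring: top face 82 mm above the bench when empty, about 74 mm under the weight or slug; stop 24 mm below empty.
- zero_key (a point): Centre of the top of the round blue zero key, 26 mm across, 10 mm proud of a grey pod (46 x 60 mm) on the comparator, 115 mm from the pan's centre on the robot's side (pan's -x). Its top is 80 mm above the bench when up; pressed straight down it travels 5 mm, spring force 1 N at first to about 4.5 N fully down, and it springs back.
- weight: Brass reference weight, 250 g: upright cylinder 36 mm across and 30 mm high, then a neck 14 mm across up to 36 mm and a knob 22 mm across up to the top at 48 mm. Origin: centre of its underside; z along its axis. It starts standing on the pan, within 20 mm of the centre.
- slug: Copper slug, the part to compare: plain upright reddish cylinder 28 mm across, 46 mm high, about 250 g. Origin: centre of its underside; z along its axis. It starts standing on the bench to the robot's right among three slugs of the same size (bright aluminium, dark steel, white plastic), spaced about 100 mm.
- rest: Round cork coaster for the weight, 90 mm across, 6 mm thick, fixed flat on the bench to the robot's left. Origin: centre of its underside, at bench height; its top face is 6 mm higher.
Mind the look-alikes: they are no part of the job. Of the things that look like the weight, the smaller one is meant. Of the things that look like the rest, the larger one is meant.

How it is judged (in metres and radians):
On the way, in this order (a step that is already met when the one before it is completed fails the run):
1. the zero key is pressed fully down while the brass weight stands on the pan and the slug is off it (height (world z) of zero_key below 0.0768 m and horizontal distance between weight and pan below 0.045 m and z of weight in the frame of pan between -0.006 and 0.006 m and angle between weight's own z axis and vertical below 0.17 rad and horizontal distance between slug and pan above 0.08 m), for 0.1 s.
2. the key is let up again with the weight still on the pan (height (world z) of zero_key above 0.0788 m and horizontal distance between weight and pan below 0.045 m and z of weight in the frame of pan between -0.006 and 0.006 m and angle between weight's own z axis and vertical below 0.17 rad and horizontal distance between slug and pan above 0.08 m), for 0.1 s.
At the end, for the whole second after the job is handed in: The copper slug stands upright (within 10 degrees) on the pan, its axis within 25 mm of the pan's centre; the brass weight stands upright (within 10 degrees) on the cork coaster, its axis within 27 mm of the coaster's centre; the key is up, and both are released and at rest (horizontal distance between slug and pan below 0.025 m and z of slug in the frame of pan between -0.006 and 0.006 m and angle between each of slug, weight's own z axis and vertical below 0.17 rad and horizontal distance between weight and rest below 0.027 m and height (world z) of weight between 0.003 and 0.01 m and height (world z) of zero_key above 0.0788 m and linear speed of each of slug, weight below 0.02 m/s); the robot touches nothing.
It fails at once if the zero key is pressed while the brass weight is not on the pan (height (world z) of zero_key below 0.0768 m and horizontal distance between weight and pan above 0.065 m).
It fails at once if the pan is driven down to its stop (24 mm below its empty height) (height (world z) of pan below 0.0592 m).
It also fails if it takes over 72 s, if anything falls off the work surface, if the arm or the gripper's body presses on something with over 40 N, if the wrist force passes 120 N, or if a joint passes its speed limit or range.

ROBOT

A 6-joint arm with a two-finger parallel gripper is mounted at the origin on the work surface. World frame = base frame: x ahead of the robot, y to its left, z up, the work surface at z = 0. Lengths are in m, angles in degrees, forces in N, time in s.
With the tool pointing down it reaches from about 0.375 to 0.9 m from the base axis. Payload 3.1 kg.
Tool frame: the origin (TCP) lies midway between the tips of the shut fingers; the grasp point (between the pads) lies 19 mm behind it; z points along the fingers, y is the direction in which the jaws open and shut (so a half turn about z gives the same grasp; the last joint's range is limited). The gripper opens to 87 mm and grips with 3 to 60 N. Pads are 19 mm wide; open, the fingers measure 117 mm over their backs; the gripper's body (75 mm by 190 mm) begins 51 mm behind the grasp point.
Start: joints at [-10.227, 30.224, 82.088, -0, 67.689, -10.227], TCP at [0.625, 0, 0.223] pointing down, gripper open.
Joint ranges: [-176.69, 176.69], [-43.24, 126.21], [12.49, 139.97], [-82, 262], [0, 151.66], [-163.58, 163.58]. Speed limits (degrees/s): [159.86, 159.86, 180, 180, 180, 180].

INTERFACE

Orientations are given as a 3x3 rotation matrix whose columns are the frame's x, y, z axes.
In Python, from rig import status, vision, bot, models gives the robot as it stands.
- The arm moves only by the tool send_rows, never from a script. Its argument "moves" is a list of rows, each a list of 7 numbers: the shift along the tool's x, y, z in units of 25 mm (1.0 is 25 mm), then the turn, a rotation vector about the tool's x, y, z in units of 10 degrees (1.0 is 10 degrees), then the closure, from -1 (fully open) to 1 (shut), so that 0 is half open. In form: [[dx, dy, dz, rx, ry, rz, hand], ...]. A call has 1 to 12 rows; each row shifts and turns the commanded pose from where the row before left it, along the tool's axes as they then stand; what a row does not reach is not made up. A row lasts 1/8 s, in which the tool goes at most 62.5 mm and 10.7 degrees, less where a joint would pass 70% of its speed; a pose out of reach is approached as far as the arm can. A call is refused whole if a number of a shift passes 1 or a number of a turn 1, either way. A call with a gripper value outside its range is refused whole. The fingers move at their own pace and stop on an object; the grip force is fixed at half the most. Time passes only in rows, so rows that do not move let the fingers close. It gives the time, the measured TCP pose, the force and the opening at its end, in the units of the state.
- status.read_state(): the state, without advancing time (a new reading comes with each control period).
- vision.capture(name): name is "scene" or "side" or "wrist"; returns a dict with "img" (400x640x3 uint8, red, green, blue), "depth" (400x640 float32, m along the optical axis (not along the pixel's ray), 0 where there is no reading), "fx", "fy", "cx", "cy" (pixels), "pose" (4x4, takes a point from camera to world coordinates); the wrist camera has in their place "hand_eye" (4x4, takes a point from camera to tool coordinates, whose origin is the TCP and whose axes are the flange's). Camera axes: x right, y up, looking along -z (the intrinsics and any distortion apply to the point x, -y, -z); pixel columns grow to the right and rows downward; lengths in m; the calibration is good to about 2 mm. A picture is of the moment at which its call begins: read the wrist's pose just before it.
- bot.hand_in(): hands the job in, once; it reports no verdict.
Trained networks look in the newest picture that a camera, given by its name, has taken for a name from the list of things; names that differ only in an ending like _2 or _b are one class to them, and where a whole thing is asked for, a point or a joint stands for the part that bears it (a point fixed in the world has none). Each returns a list of dicts, best first, with "confidence" (0 to 1); they miss things now and then, are a little off and sometimes report something else, mostly with a low value. They report only what shows in the picture. A call takes as long as a camera call. They do not tell look-alikes from the thing itself.
- models.masks_of(camera, name): "mask" (400x640 bool, what is visible of it) and "extent" ([left, top, right, bottom] in pixels, round what is visible of it).
- models.landmark_of(camera, name): "point" ([column, row] in pixels: a listed point, or the origin of a listed thing).
The state is a dict: "time_s": time; "joint_positions": joint angles; "qvel": joint speeds; "tau": joint torques, N m; "position": TCP position; "tcp_rot": TCP orientation; "force": force on the tool from outside, world axes, zero at the start; "moment": the same for the moment, N m; "opening": opening from 0.0 (shut) to 1.0 (fully open).
Only numpy, scipy, OpenCV 4.12 (cv2) and the standard library are available. Lean on these libraries where they do the work, as an engineer would, in place of code of your own. Each camera call takes 0.05 s, during which the arm holds its last target.

## Working session

There is one attempt and no reset: what is moved stays moved. The work goes in short steps, Python scripts to look and compute and a tool call to move; the robot and the scene stay as the last step left them, time stands still between calls to the robot, and variables do not carry over. Pictures are saved under pics/ and viewed, and the job is handed in when it is done.

Besides the shell and the picture viewer there is one more tool, called after "Request:" as a command line: name --pt "numbers of a row" for each row, then --argument value for the rest. send_rows: Moves the arm, as the interface text tells. Its arguments: {"type":"object","properties":{"moves":{"type":"array"}},"required":["moves"]}

```bash
ls; mkdir -p pics
cat > h.py <<'E'
from rig import status, vision, bot, models
import numpy as np, cv2
def cap(n,save=None):
    s=status.read_state(); c=vision.capture(n)
    if 'pose' not in c or c.get('pose') is None:
        T=np.eye(4);T[:3,:3]=np.array(s['tcp_rot']).reshape(3,3);T[:3,3]=s['position'];c['pose']=T@np.array(c['hand_eye'])
    if save: cv2.imwrite('pics/'+save,c['img'][:,:,::-1])
    return c
def cloud(c):
    d=c['depth'];v,u=np.mgrid[:400,:640]
    P=np.stack([(u-c['cx'])/c['fx']*d,-(v-c['cy'])/c['fy']*d,-d],-1)
    W=P@np.array(c['pose'])[:3,:3].T+np.array(c['pose'])[:3,3]
    W[d==0]=np.nan
    return W
E
python3 - <<'E'
from h import *
s=status.read_state();print(s)
for n in ['scene','side','wrist']:
    c=cap(n,n+'0.png');print(n,{k:v for k,v in c.items() if k not in('img','depth')})
    np.savez('/tmp/'+n+'.npz',W=cloud(c),img=c['img'])
    for t in ['pan','zero_key','weight','slug','rest']:
        for m in models.masks_of(n,t): print(t,m['extent'],round(m['confidence'],2))
        for m in models.landmark_of(n,t): print('  lm',t,m['point'],round(m['confidence'],2))
E
```

```text
pics
{'time_s': 0.0, 'joint_positions': array([-1.02259256e+01,  3.02772522e+01,  8.21540754e+01, -9.11760155e-04,
        6.76892684e+01, -1.02257434e+01]), 'qvel': array([ 0.0382283 , -0.00885985, -0.15140103,  0.0499225 ,  0.01777656,
       -0.00355178]), 'tau': array([-5.45745443e-04, -4.40045428e+01, -1.76593530e+01,  6.32597599e-02,
        5.83207863e-02, -1.53719384e-04]), 'position': array([6.24289369e-01, 1.68044419e-04, 2.21602835e-01]), 'tcp_rot': array([[-2.50321840e-06,  9.99997849e-01, -2.07397526e-03],
       [ 9.99999935e-01,  3.24814819e-06,  3.59176399e-04],
       [ 3.59182363e-04, -2.07397423e-03, -9.99997785e-01]]), 'force': array([-0.98868823, -0.90707187,  0.68454297]), 'moment': array([0.03326553, 0.02472102, 0.01891965]), 'opening': 1.0019552479546634}
scene {'fx': 397.3332003432296, 'fy': 397.3332003432296, 'cx': 314.27544831982186, 'cy': 192.18233786180608, 'pose': array([[-0.28025429, -0.76822855,  0.57557139,  1.18181697],
       [ 0.95983695, -0.23242436,  0.15713671,  0.12645624],
       [ 0.01305991,  0.59649293,  0.80251207,  0.8667349 ],
       [ 0
[... 1877 characters left out ...]
 9.99999839e-01,  3.48641046e-04, -4.47253391e-04,
         6.25223291e-01],
       [-2.25372426e-04,  9.68060797e-01,  2.50715461e-01,
         6.96047942e-02],
       [ 5.20378174e-04, -2.50715319e-01,  9.68060720e-01,
         3.85664045e-01],
       [ 0.00000000e+00,  0.00000000e+00,  0.00000000e+00,
         1.00000000e+00]])}
pan [215.1, 75.7, 379.7, 198.8] 0.55
  lm pan [277.2, 140.8] 0.78
zero_key [149.5, 154.5, 178.8, 178.7] 0.83
  lm zero_key [161.5, 167.9] 0.66
weight [308.4, 280.9, 347.8, 306.4] 0.89
weight [270.2, 131.3, 309.4, 169.9] 0.72
  lm weight [328.7, 274.3] 0.84
  lm weight [293.1, 148.4] 0.65
rest [149.4, 156.3, 181.2, 177.6] 0.55
rest [267.9, 130.5, 312.2, 171.3] 0.16
```

View pics/scene0.png

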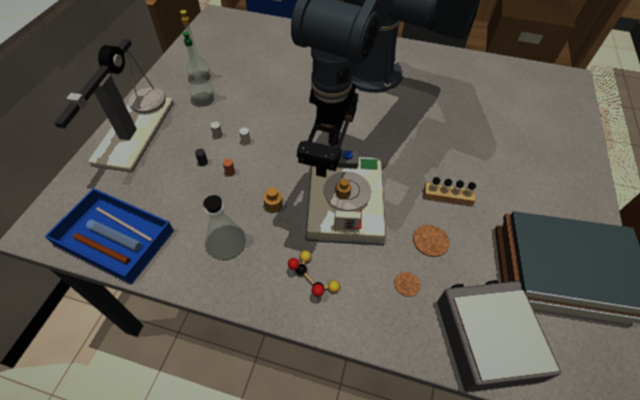

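View pics/side0.png

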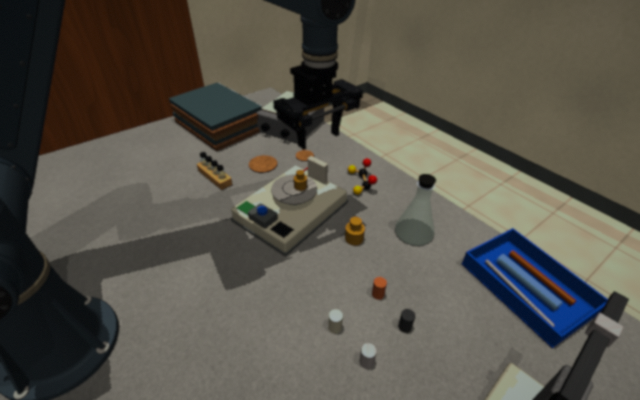

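View pics/wrist0.png

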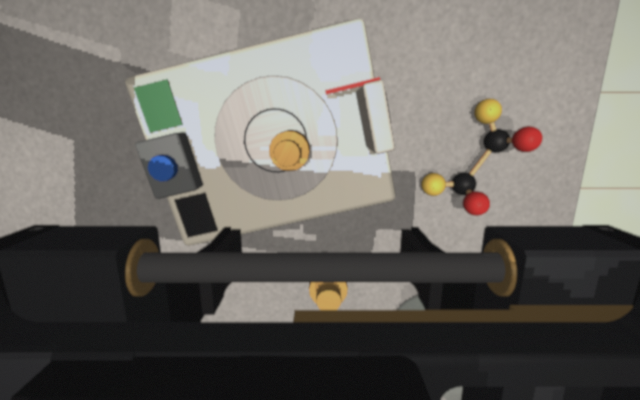

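The scene view shows two brass weights: one on the pan at (344,187) and a larger one on the bench at (272,200). There are two coasters, the larger at (431,240) and the smaller at (407,285). The reddish slug is at (228,167), with the white, aluminium and black ones at (216,130), (244,136) and (201,157). The job needs the weight on the pan, the larger coaster and the reddish slug. Next I measure them and confirm in crops.

Run:
```python
import numpy as np, cv2
D={n:np.load('/tmp/'+n+'.npz') for n in ['scene','side','wrist']}
s=D['scene'];w=D['wrist'];d=D['side']
def reg(n,b,zlo,zhi,lab):
    W=D[n]['W'][b[1]:b[3],b[0]:b[2]].reshape(-1,3);k=(W[:,2]>zlo)&(W[:,2]<zhi);P=W[k]
    if len(P)<4: print(lab,n,'few');return
    c,r=cv2.minEnclosingCircle(P[:,:2].astype(np.float32))
    print(lab,n,len(P),'mean',P.mean(0).round(4),'circ',np.round(c,4),round(r,4),'zmax',P[:,2].max().round(4))
reg('wrist',(205,65,390,210),.070,.0775,'pan')
reg('wrist',(140,145,190,190),.074,.086,'key')
reg('wrist',(262,122,320,178),.112,.13,'weightknob')
reg('wrist',(300,275,350,310),.03,.2,'lookalike')
reg('scene',(325,170,365,215),.108,.14,'weightknob')
reg('scene',(320,170,372,228),.070,.0775,'pan')
reg('scene',(340,146,358,163),.074,.086,'key')
reg('scene',(255,180,290,216),.055,.08,'lookalike')
reg('side',(335,205,370,250),.055,.08,'lookalike')
reg('side',(285,165,310,192),.112,.14,'weightknob')
for b,l in [((216,155,242,180),'cu'),((235,122,254,146),'c2'),((206,118,226,140),'c3'),((192,145,210,168),'c4')]: reg('scene',b,.041,.056,l)
for b,l in [((366,272,392,302),'cu'),((326,305,346,335),'c2'),((358,340,380,370),'c3'),((396,305,418,335),'c4')]: reg('side',b,.041,.056,l)
# coasters by colour
for n,b in [('scene',(408,218,454,262)),('scene',(388,268,428,302)),('side',(246,152,282,177))]:
    im=D[n]['img'].astype(int)[b[1]:b[3],b[0]:b[2]];W=D[n]['W'][b[1]:b[3],b[0]:b[2]]
    m=(im[...,0]-im[...,2]>35);P=W[m];P=P[np.abs(P[:,2])<.02]
    print('coaster',n,len(P),P.mean(0).round(4),(P.min(0)+P.max(0))/2,np.ptp(P,0).round(3))
a=s['img'][110:220,190:380];b=s['img'][215:305,380:460]
a=cv2.resize(a,None,fx=3,fy=3,interpolation=2);b=cv2.resize(b,(200,225));o=np.zeros((330,780,3),np.uint8);o[:,:570]=a;o[:225,575:775]=b
cv2.imwrite('pics/crop1.png',o[:,:,::-1])
```

```text
pan wrist 10938 mean [0.5822 0.0527 0.0747] circ [0.6047 0.0623] 0.0867 zmax 0.0774
key wrist 603 mean [0.471  0.0225 0.0801] circ [0.4696 0.0221] 0.0132 zmax 0.0829
weightknob wrist 563 mean [0.5973 0.0415 0.1224] circ [0.597  0.0411] 0.011 zmax 0.1252
lookalike wrist 894 mean [ 0.6337 -0.1307  0.0547] circ [ 0.6342 -0.1337] 0.0238 zmax 0.0664
weightknob scene 110 mean [0.6217 0.0485 0.116 ] circ [0.6334 0.0577] 0.0501 zmax 0.1252
pan scene 1261 mean [0.5902 0.0517 0.0735] circ [0.6049 0.0581] 0.0867 zmax 0.0774
key scene 70 mean [0.4715 0.0216 0.0787] circ [0.4743 0.0182] 0.019 zmax 0.0824
lookalike scene 100 mean [ 0.6363 -0.1328  0.0627] circ [ 0.6338 -0.1337] 0.0156 zmax 0.0668
lookalike side 111 mean [ 0.6321 -0.1387  0.0631] circ [ 0.634  -0.1367] 0.0153 zmax 0.0666
weightknob side 63 mean [0.5954 0.0356 0.1202] circ [0.5983 0.0393] 0.0133 zmax 0.1249
cu scene 69 mean [ 0.5651 -0.288   0.0453] circ [ 0.5644 -0.2881] 0.0143 zmax 0.0489
c2 scene 58 mean [ 0.4406 -0.2912  0.0449] circ [ 0.4391 -0.2907] 0.0143 zmax 0.0489
c3 scene 54 mean [ 0.4419 -0.3816  0.0451] circ [ 0.4414 -0.3813] 0.0141 zmax 0.0485
c4 scene 65 mean [ 0.5527 -0.3769  0.0448] circ [ 0.5533 -0.3782] 0.0154 zmax 0.0491
cu side 131 mean [ 0.5628 -0.2925  0.0461] circ [ 0.5646 -0.292 ] 0.0148 zmax 0.0487
c2 side 158 mean [ 0.4391 -0.296   0.0463] circ [ 0.4402 -0.2948] 0.0143 zmax 0.0494
c3 side 198 mean [ 0.4408 -0.3858  0.0462] circ [ 0.442  -0.3848] 0.0142 zmax 0.0493
c4 side 161 mean [ 0.5508 -0.3807  0.0463] circ [ 0.5521 -0.3809] 0.0146 zmax 0.0494
coaster scene 907 [0.6219 0.2777 0.0055] [0.6193648  0.27786055 0.00392792] [0.096 0.089 0.016]
coaster scene 506 [0.7537 0.2375 0.0035] [0.75263826 0.23783037 0.00199603] [0.063 0.06  0.012]
coaster side 411 [0.6216 0.2766 0.006 ] [0.62446206 0.2822018  0.00381686] [0.096 0.103 0.013]
```

View pics/crop1.png

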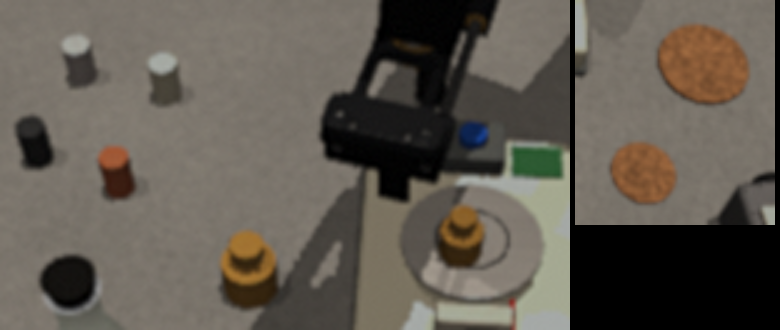

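Crop confirms it: the weight on the pan is clearly the smaller of the two brass ones, the reddish slug is copper, and the upper coaster (about 90 mm) is the larger. The measured heights fit: knob 0.122, key 0.080, slug 0.046.

Next I shut the fingers and go over the key.

Request:
send_rows --pt "0.1 -0.8 0 0 0 0 1" --pt "0.1 -0.8 0 0 0 0 1" --pt "0.1 -0.8 0.2 0 0 0 1" --pt "0.1 -0.8 0.6 0 0 0 1" --pt "0.1 -0.8 0.8 0 0 0 1" --pt "0.1 -0.8 0.8 0 0 0 1" --pt "0.1 -0.8 0.8 0 0 0 1" --pt "0.18 -0.56 0.6 0 0 0 1" --pt "0 0 0.2 0 0 0 1" --pt "0 0 0 0 0 0 1" --pt "0 0 0 0 0 0 1"

```text
time_s: 3.02
position: [0.4725, 0.0217, 0.1231]
tcp_rot: [[0.0, 1.0, 0.002], [1.0, -0.0, -0.0], [-0.0, 0.002, -1.0]]
force: [0.1, -0.6, -0.2]
opening: 0.007
```

Run:
```python
from h import *
c=cap('wrist','w1.png');W=cloud(c);s=status.read_state();print(s['position'],s['opening'],s['force'])
im=c['img'].astype(int)
m=(im[...,2]-im[...,0]>50)&(W[...,2]>.074)&(W[...,2]<.09);P=W[m];print(m.sum(),P.mean(0) if m.any() else 0)
c=cap('side','s1.png')
cv2.imwrite('pics/s1c.png',cv2.resize(c['img'][130:270,200:360,::-1],None,fx=4,fy=4))
# pan fit
D=np.load('/tmp/wrist.npz');W=D['W'];v,u=np.mgrid[:400,:640]
for n in ['wrist']:
    mm=models.masks_of('wrist','pan')
    for x in mm: print(x['extent'],x['confidence'])
# wrist0 clouds: points with z .071-.077, connected
m=((W[...,2]>.071)&(W[...,2]<.0775)).astype(np.uint8)
m=cv2.morphologyEx(m,cv2.MORPH_OPEN,np.ones((7,7)))
k,l,st,ce=cv2.connectedComponentsWithStats(m)
for i in range(1,k):
    if st[i,4]>500:
        P=W[l==i];print(st[i],cv2.minEnclosingCircle(P[:,:2].astype(np.float32)),P.mean(0))
```

```text
[0.47233043 0.02171214 0.12314169] 0.003821352291827048 [-1.25408238  0.18822436  0.64172441]
694 [0.469744   0.02579361 0.08067744]
[392.5, 92.4, 640.0, 251.1] 0.81
[  215    76   122   124 10442] ((0.5816179513931274, 0.047943610697984695), 0.05987125262618065) [0.58017895 0.05151    0.07479524]
```

View pics/s1c.png

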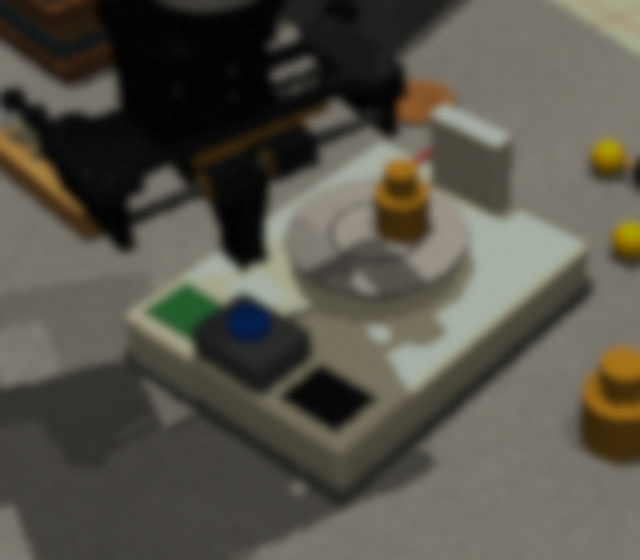

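View pics/w1.png

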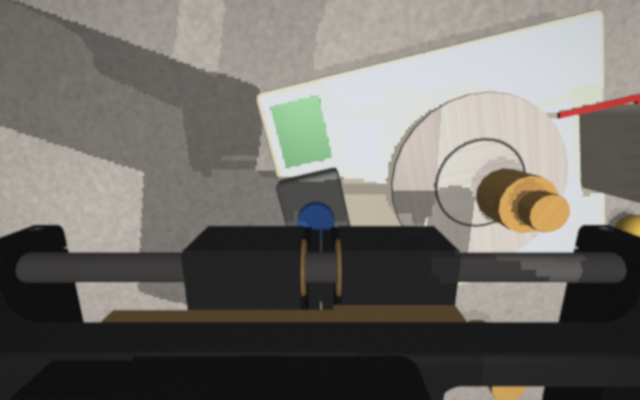

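Pan centre comes out at (0.5816, 0.048) with a fitted radius of 0.0599. The key is 0.114 m from it, which agrees with the description. Now I lower to just above the key.

Request:
send_rows --pt "0 -0.1 0.5 0 0 0 1" --pt "0 0 0.5 0 0 0 1" --pt "0 0 0.4 0 0 0 1" --pt "0 0 0.15 0 0 0 1" --pt "0 0 0 0 0 0 1" --pt "0 0 0 0 0 0 1"

```text
time_s: 3.92
position: [0.4687, 0.022, 0.084]
tcp_rot: [[0.0, 1.0, 0.001], [1.0, -0.0, -0.0], [-0.0, 0.001, -1.0]]
force: [-0.2, -0.3, 0.2]
opening: 0.011
```

Request:
send_rows --pt "0 0 0.1 0 0 0 1" --pt "0 0 0.1 0 0 0 1" --pt "0 0 0.1 0 0 0 1" --pt "0 0 0.05 0 0 0 1" --pt "0 0 0 0 0 0 1"

```text
time_s: 4.55
position: [0.4688, 0.022, 0.0754]
tcp_rot: [[-0.0, 1.0, 0.001], [1.0, 0.0, -0.0], [-0.0, 0.001, -1.0]]
force: [-0.1, -0.0, 4.6]
opening: 0.008
```

Request:
send_rows --pt "0 0 0.05 0 0 0 1" --pt "0 0 0.03 0 0 0 1" --pt "0 0 0 0 0 0 1" --pt "0 0 0 0 0 0 1"

```text
time_s: 5.05
position: [0.4688, 0.022, 0.075]
tcp_rot: [[-0.0, 1.0, 0.002], [1.0, 0.0, -0.0], [-0.0, 0.002, -1.0]]
force: [-3.3, 1.1, 21.1]
opening: 0.004
```

Force rose to 21 N at 0.0750, so the key is on its stop. Now I release it.

Request:
send_rows --pt "0 0 -0.4 0 0 0 1" --pt "0 0 -0.8 0 0 0 1" --pt "0 0 -0.9 0 0 0 1" --pt "0 0 -0.9 0 0 0 1" --pt "0 0 -0.9 0 0 0 1" --pt "0.16 0.9 -0.5 0 0 0 0.5" --pt "0.15 0.9 -0.2 0 0 0 0" --pt "0.15 0.9 0 0 0 0 -1" --pt "0.15 0.9 0 0 0 0 -1" --pt "0.15 0.9 0 0 0 0 -1" --pt "0 0.62 0 0 0 0 -1"

```text
time_s: 6.42
position: [0.597, 0.0413, 0.1875]
tcp_rot: [[-0.0, 1.0, -0.001], [1.0, 0.0, 0.0], [0.0, -0.001, -1.0]]
force: [-0.1, -0.0, -0.8]
opening: 0.605
```

Request:
send_rows --pt "0 0 0 0 0 0.96 -1" --pt "0 0 0 0 0 0.96 -1" --pt "0 0 0 0 0 0.96 -1" --pt "0 0 0 0 0 0.96 -1" --pt "0 0 0 0 0 0.96 -1" --pt "0 0 0 0 0 0.96 -1" --pt "0 0 0 0 0 0.96 -1" --pt "0 0 0 0 0 0.96 -1" --pt "0 0 0 0 0 0 -1" --pt "0 0 0 0 0 0 -1"

```text
time_s: 7.68
position: [0.5962, 0.041, 0.1877]
tcp_rot: [[0.973, 0.231, -0.001], [0.231, -0.973, 0.0], [-0.001, -0.0, -1.0]]
force: [-0.3, -0.2, -0.1]
opening: 1.001
```

Run:
```python
from h import *
c=cap('wrist','w2.png');W=cloud(c);s=status.read_state();print(s['time_s'],s['position'],np.round(s['tcp_rot'],3),s['opening'],s['joint_positions'])
m=(W[...,2]>.116)&(W[...,2]<.127)
k,l,st,ce=cv2.connectedComponentsWithStats(m.astype(np.uint8))
for i in range(1,k):
    if st[i,4]>100:
        P=W[l==i];print(st[i],cv2.minEnclosingCircle(P[:,:2].astype(np.float32)),P.mean(0))
for n in ['scene','side']:
    c=cap(n,n+'2.png');W=cloud(c);m=(W[...,2]>.074)&(W[...,2]<.09)&(c['img'][...,2].astype(int)-c['img'][...,0]>50)
    print(n,m.sum(),W[m].mean(0) if m.any() else '')
```

```text
7.725 [0.59623695 0.04107    0.18780942] [[ 0.973  0.23  -0.001]
 [ 0.23  -0.973  0.   ]
 [-0.001 -0.    -1.   ]] 0.9989147097302518 [-6.76275494e+00  3.04728351e+01  8.81324269e+01 -8.11901064e-04
  6.14324269e+01  6.99271875e+01]
[309 194  29  30 669] ((0.5974900126457214, 0.04081551730632782), 0.011114077642560005) [0.59826218 0.04098291 0.12246088]
scene 44 [0.47122064 0.02140793 0.08035557]
side 54 [0.46827123 0.01754549 0.08061476]
```

View pics/w2.png

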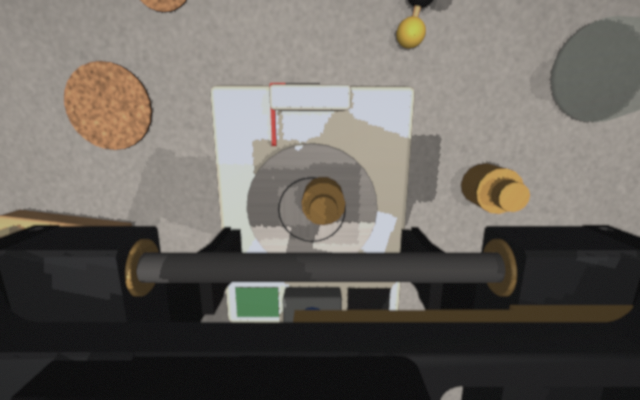

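Key is back up (0.080) and the weight is centred between the fingers. Descend and grip it by its cylinder, with tips about 9 mm above the pan.

Request:
send_rows --pt "0.05 0 0.8 0 0 0 -1" --pt "0 0 0.9 0 0 0 -1" --pt "0 0 0.9 0 0 0 -1" --pt "0 0 0.8 0 0 0 -1" --pt "0 0 0.5 0 0 0 -1" --pt "0 0 0.2 0 0 0 -1" --pt "0 0 0.05 0 0 0 -1" --pt "0 0 0 0 0 0 -1" --pt "0 0 0 0 0 0 -1"

```text
time_s: 8.95
position: [0.5982, 0.0413, 0.085]
tcp_rot: [[0.974, 0.228, 0.001], [0.228, -0.974, -0.0], [0.001, 0.0, -1.0]]
force: [0.2, -0.2, -0.0]
opening: 0.995
```

Request:
send_rows --pt "0 0 0.04 0 0 0 -0.5" --pt "0 0 0 0 0 0 -0.1" --pt "0 0 0 0 0 0 0.1" --pt "0 0 0 0 0 0 1" --pt "0 0 0 0 0 0 1" --pt "0 0 0 0 0 0 1" --pt "0 0 0 0 0 0 1"

```text
time_s: 9.82
position: [0.5979, 0.0411, 0.0833]
tcp_rot: [[0.974, 0.228, 0.0], [0.228, -0.974, -0.0], [0.0, 0.0, -1.0]]
force: [0.8, -0.4, 0.6]
opening: 0.391
```

Request:
send_rows --pt "0 0 -0.1 0 0 0 1" --pt "0 0 -0.2 0 0 0 1" --pt "0 0 -0.3 0 0 0 1" --pt "0 0 -0.4 0 0 0 1" --pt "0 0 -0.6 0 0 0 1" --pt "0 0 -0.6 0 0 0 1" --pt "0 0 -0.6 0 0 0 1" --pt "0 0 -0.2 0 0 0 1" --pt "0 0 0 0 0 0 1" --pt "0 0 0 0 0 0 1"

```text
time_s: 11.08
position: [0.5972, 0.0414, 0.1578]
tcp_rot: [[0.974, 0.228, -0.001], [0.228, -0.974, 0.0], [-0.001, -0.0, -1.0]]
force: [0.2, -1.1, -1.7]
opening: 0.396
```

Run:
```python
from h import *
s=status.read_state();print(s['time_s'],s['position'],s['opening'],s['force'])
c=cap('side','s3.png')
cv2.imwrite('pics/s3c.png',cv2.resize(c['img'][110:270,220:380,::-1],None,fx=3.5,fy=3.5))
c=cap('scene','sc3.png')
```

```text
11.075 [0.59720424 0.04135241 0.15776661] 0.3958405695190651 [ 0.16486005 -1.13337832 -1.71481088]
```

View pics/s3c.png

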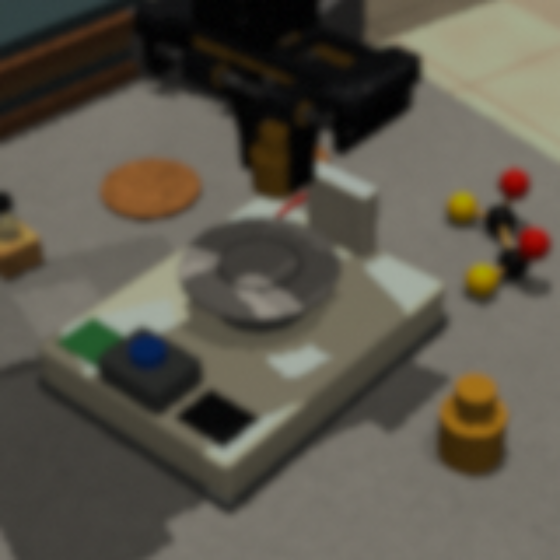

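Weight is held (opening 34 mm) and clear of the pan. I check clearance around the coaster and the slug.

Run:
```python
import numpy as np
for n in ['scene','side']:
  W=np.load(f'/tmp/{n}.npz')['W'].reshape(-1,3)
  for c,a in [((.6215,.277),'coaster'),((.5645,-.290),'slug')]:
    d=W[:,:2]-c
    for zl,zh in [(.03,.085),(.085,.3)]:
        k=(np.abs(d)<.15).all(1)&(W[:,2]>zl)&(W[:,2]<zh)
        P=W[k]
        cells={}
        for p in P: 
            q=(round(p[0]/.03)*.03,round(p[1]/.03)*.03);cells.setdefault(q,[]).append(p[2])
        print(n,a,zl,[(round(q[0],2),round(q[1],2),round(max(v),3)) for q,v in sorted(cells.items()) if len(v)>4])
```

```text
scene coaster 0.03 [(0.48, 0.24, np.float64(0.067)), (0.48, 0.27, np.float64(0.069)), (0.48, 0.3, np.float64(0.068)), (0.48, 0.33, np.float64(0.068)), (0.48, 0.36, np.float64(0.067)), (0.51, 0.12, np.float64(0.044)), (0.54, 0.12, np.float64(0.048)), (0.57, 0.12, np.float64(0.049)), (0.57, 0.15, np.float64(0.048)), (0.6, 0.12, np.float64(0.049)), (0.6, 0.15, np.float64(0.049)), (0.63, 0.12, np.float64(0.049)), (0.63, 0.15, np.float64(0.049)), (0.66, 0.12, np.float64(0.049)), (0.66, 0.15, np.float64(0.049)), (0.72, 0.39, np.float64(0.044)), (0.72, 0.42, np.float64(0.078)), (0.75, 0.33, np.float64(0.073)), (0.75, 0.36, np.float64(0.077)), (0.75, 0.39, np.float64(0.084)), (0.75, 0.42, np.float64(0.084)), (0.78, 0.33, np.float64(0.076)), (0.78, 0.36, np.float64(0.076)), (0.78, 0.39, np.float64(0.084)), (0.78, 0.42, np.float64(0.085))]
scene coaster 0.085 []
scene slug 0.03 [(0.42, -0.39, np.float64(0.046)), (0.42, -0.3, np.float64(0.047)), (0.45, -0.39, np.float64(0.048)), (0.45, -0.36, np.float64(0.048)), (0.45, -0.3, np.float64(0.049)), (0.45, -0.27, np.float64(0.048)), (0.54, -0.39, np
[... 880 characters left out ...]
8)), (0.75, 0.42, np.float64(0.084)), (0.78, 0.33, np.float64(0.057))]
side coaster 0.085 []
side slug 0.03 [(0.42, -0.39, np.float64(0.049)), (0.42, -0.3, np.float64(0.049)), (0.45, -0.39, np.float64(0.049)), (0.45, -0.36, np.float64(0.048)), (0.45, -0.3, np.float64(0.049)), (0.45, -0.27, np.float64(0.048)), (0.54, -0.39, np.float64(0.049)), (0.54, -0.36, np.float64(0.049)), (0.54, -0.3, np.float64(0.048)), (0.54, -0.27, np.float64(0.046)), (0.57, -0.39, np.float64(0.049)), (0.57, -0.36, np.float64(0.049)), (0.57, -0.3, np.float64(0.049)), (0.57, -0.27, np.float64(0.048)), (0.6, -0.15, np.float64(0.041)), (0.63, -0.15, np.float64(0.066)), (0.66, -0.15, np.float64(0.064))]
side slug 0.085 []
```

Request:
send_rows --pt "0.3 -0.8 0 0 0 0 1" --pt "0.3 -0.9 0 0 0 0 1" --pt "0.3 -0.9 0 0 0 0 1" --pt "0.3 -0.9 0 0 0 0 1" --pt "0.3 -0.9 0 0 0 0 1" --pt "0.3 -0.9 0.4 0 0 0 1" --pt "0.3 -0.9 0.7 0 0 0 1" --pt "0.3 -0.9 0.8 0 0 0 1" --pt "0.3 -0.9 0.7 0 0 0 1" --pt "0.3 -0.7 0.5 0 0 0 1" --pt "0.1 -0.26 0.3 0 0 0 1" --pt "0 0 0 0 0 0 1"

```text
time_s: 12.68
position: [0.6217, 0.2772, 0.0725]
tcp_rot: [[0.973, 0.229, -0.001], [0.229, -0.973, -0.001], [-0.001, 0.0, -1.0]]
force: [-0.2, -0.5, -2.4]
opening: 0.397
```

Run:
```python
from h import *
s=status.read_state();print(s['time_s'],s['position'],s['opening'],s['force'])
c=cap('scene','sc4.png');W=cloud(c)
cv2.imwrite('pics/sc4c.png',cv2.resize(c['img'][160:310,360:520,::-1],None,fx=4,fy=4))
b=(408,218,454,262);im=c['img'].astype(int)
cc=cap('side','s4.png')
cv2.imwrite('pics/s4c.png',cv2.resize(cc['img'][90:210,190:330,::-1],None,fx=4,fy=4))
```

```text
12.675 [0.62169508 0.2772233  0.07253128] 0.39654280370520045 [-0.19764916 -0.47552879 -2.39083537]
```

View pics/sc4c.png

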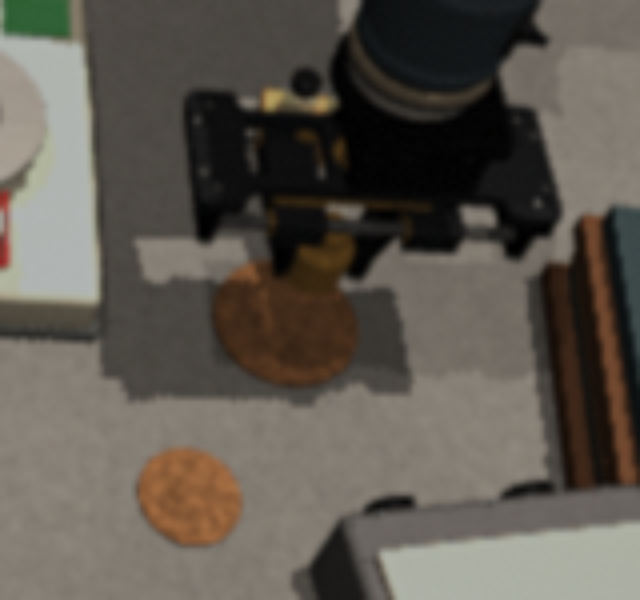

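View pics/s4c.png

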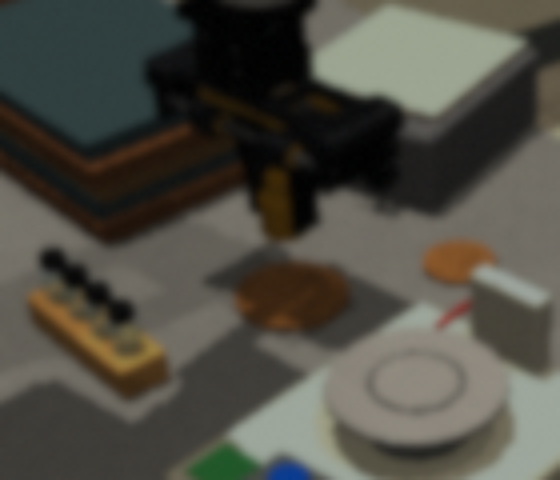

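Both views show the weight over the larger coaster. I lower it gently.

Request:
send_rows --pt "0 0 0.5 0 0 0 1" --pt "0 0 0.6 0 0 0 1" --pt "0 0 0.5 0 0 0 1" --pt "0 0 0.3 0 0 0 1" --pt "0 0 0.15 0 0 0 1" --pt "0 0 0 0 0 0 1" --pt "0 0 0 0 0 0 1"

```text
time_s: 13.65
position: [0.6224, 0.2773, 0.0225]
tcp_rot: [[0.974, 0.228, 0.001], [0.228, -0.974, 0.0], [0.001, -0.0, -1.0]]
force: [0.2, -0.1, -2.9]
opening: 0.395
```

Request:
send_rows --pt "0 0 0.05 0 0 0 1" --pt "0 0 0.05 0 0 0 1" --pt "0 0 0.04 0 0 0 1" --pt "0 0 0 0 0 0 1"

```text
time_s: 14.15
position: [0.6219, 0.2771, 0.0184]
tcp_rot: [[0.974, 0.228, -0.0], [0.228, -0.974, -0.0], [-0.0, 0.0, -1.0]]
force: [-0.6, -0.3, -2.6]
opening: 0.398
```

Request:
send_rows --pt "0 0 0.03 0 0 0 1" --pt "0 0 0.03 0 0 0 1" --pt "0 0 0.03 0 0 0 1" --pt "0 0 0 0 0 0 1"

```text
time_s: 14.65
position: [0.6219, 0.2771, 0.0162]
tcp_rot: [[0.974, 0.228, -0.0], [0.228, -0.974, -0.0], [-0.0, 0.0, -1.0]]
force: [0.1, 0.1, -1.4]
opening: 0.39
```

Request:
send_rows --pt "0 0 0.03 0 0 0 1" --pt "0 0 0 0 0 0 1" --pt "0 0 0 0 0 0 1"

```text
time_s: 15.02
position: [0.622, 0.2771, 0.0155]
tcp_rot: [[0.974, 0.228, 0.0], [0.228, -0.974, 0.0], [0.0, -0.0, -1.0]]
force: [-0.5, -0.9, -3.0]
opening: 0.392
```

Request:
send_rows --pt "0 0 0.03 0 0 0 1" --pt "0 0 0.02 0 0 0 1" --pt "0 0 0 0 0 0 1" --pt "0 0 0 0 0 0 1"

```text
time_s: 15.52
position: [0.6221, 0.2771, 0.0153]
tcp_rot: [[0.974, 0.228, 0.0], [0.228, -0.974, 0.0], [0.0, 0.0, -1.0]]
force: [-2.2, -0.9, 5.2]
opening: 0.397
```

Contact is made (+5 N, weight seated). I release slowly.

Request:
send_rows --pt "0 0 0 0 0 0 0.15" --pt "0 0 0 0 0 0 0.05" --pt "0 0 0 0 0 0 -0.1" --pt "0 0 0 0 0 0 -0.4" --pt "0 0 0 0 0 0 -0.6" --pt "0 0 0 0 0 0 -0.6" --pt "0 0 -0.2 0 0 0 -0.6" --pt "0 0 -0.6 0 0 0 -0.6" --pt "0 0 -0.9 0 0 0 -0.6" --pt "0 0 -0.9 0 0 0 -0.6" --pt "0 0 -0.9 0 0 0 -0.6" --pt "0 0 -0.9 0 0 0 -0.6"

```text
time_s: 17.02
position: [0.6223, 0.2772, 0.1265]
tcp_rot: [[0.974, 0.228, 0.002], [0.228, -0.974, 0.0], [0.002, -0.0, -1.0]]
force: [-0.1, 0.3, -0.6]
opening: 0.8
```

Request:
send_rows --pt "0 0 -0.6 0 0 0 -0.6" --pt "0 0.9 -0.5 0 0 0 -0.6" --pt "0 0.9 0 0 0 0 -0.6" --pt "0 0.9 0 0 0 0 -0.6" --pt "0 0.9 0 0 0 0 -0.6" --pt "0 0.9 0 0 0 0 -0.6" --pt "0 0 0 0 0 0 -0.6"

```text
time_s: 17.9
position: [0.6483, 0.1652, 0.1514]
tcp_rot: [[0.974, 0.225, -0.0], [0.225, -0.974, -0.0], [-0.0, 0.0, -1.0]]
force: [-0.4, -0.5, 0.1]
opening: 0.799
```

Run:
```python
from h import *
s=status.read_state();print(s['time_s'],s['position'],s['opening'],s['force'])
for n in ['scene','wrist','side']:
    c=cap(n,n+'5.png');W=cloud(c)
    m=(W[...,2]>.046)&(W[...,2]<.060)&(np.hypot(W[...,0]-.622,W[...,1]-.277)<.05)
    P=W[m];print(n,len(P), P.mean(0) if len(P) else '', cv2.minEnclosingCircle(P[:,:2].astype(np.float32)) if len(P)>3 else '')
    m=(W[...,2]>.001)&(W[...,2]<.012)&(np.hypot(W[...,0]-.622,W[...,1]-.277)<.06)&(c['img'][...,0].astype(int)-c['img'][...,2]>30)
    P=W[m];print(' coaster',len(P), P.mean(0) if len(P) else '', cv2.minEnclosingCircle(P[:,:2].astype(np.float32)) if len(P)>3 else '')
    # pan empty
    m=((W[...,2]>.078)&(W[...,2]<.086)&(np.hypot(W[...,0]-.582,W[...,1]-.05)<.075)).astype(np.uint8);m=cv2.morphologyEx(m,cv2.MORPH_OPEN,np.ones((3,3)))
    P=W[m>0];print(' pan',len(P), P.mean(0) if len(P) else '', cv2.minEnclosingCircle(P[:,:2].astype(np.float32)) if len(P)>3 else '')
```

```text
17.9 [0.64828193 0.1652021  0.15140334] 0.7986394294602476 [-0.43306502 -0.45763781  0.06996435]
scene 67 [0.62291705 0.2770722  0.0532577 ] ((0.6216307282447815, 0.2778756022453308), 0.011680582538247108)
 coaster 656 [0.62844466 0.27644811 0.00562283] ((0.6198055744171143, 0.27751365303993225), 0.04716016352176666)
 pan 1196 [0.5889099  0.04054184 0.08172624] ((0.5821508169174194, 0.04752779379487038), 0.060592785477638245)
wrist 587 [0.6226864  0.27703557 0.0539772 ] ((0.6212524175643921, 0.2779749035835266), 0.01135004311800003)
 coaster 4611 [0.62649213 0.27564062 0.00673765] ((0.6210153698921204, 0.27961501479148865), 0.046747684478759766)
 pan 761 [0.59355296 0.09394895 0.08236601] ((0.6069334745407104, 0.08296194672584534), 0.04107367619872093)
side 41 [0.62009653 0.27244409 0.05215319] ((0.6209108829498291, 0.2747596502304077), 0.011505408212542534)
 coaster 290 [0.617137   0.26819275 0.00642437] ((0.6223933100700378, 0.2775489389896393), 0.052312832325696945)
 pan 1088 [0.57934192 0.04128744 0.08255771] ((0.5810378193855286, 0.04548739641904831), 0.06122630089521408)
```

View pics/wrist5.png

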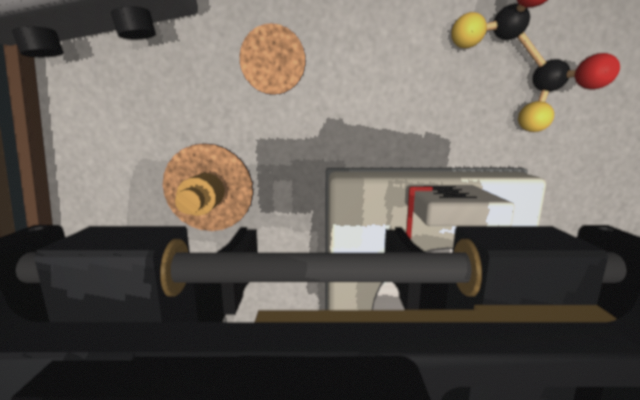

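View pics/scene5.png

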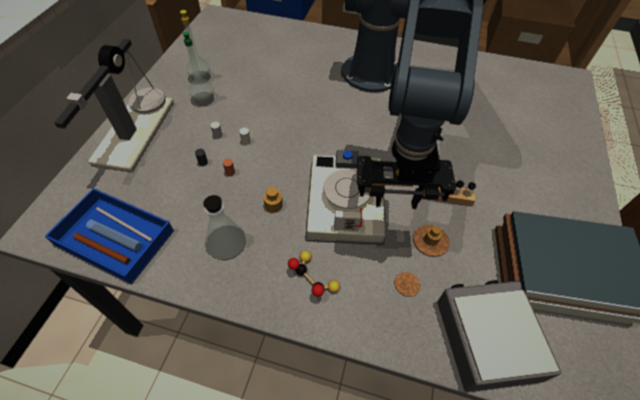

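Weight stands centred on the larger coaster (offset about 2 mm). The pan is empty at 0.082, centre (0.582, 0.0475). I check the glass flask's position against the path to the slug.

Run:
```python
from h import *
for n,pts in [('scene',[(226,243),(213,203)]),('side',[(415,235),(427,180)])]:
    c=cap(n)
    T=np.array(c['pose'])
    for (u,v) in pts:
        r=T[:3,:3]@np.array([(u-c['cx'])/c['fx'],-(v-c['cy'])/c['fy'],-1])
        for z in (0,.1,.14): print(n,(u,v),z,(T[:3,3]+r*(z-T[2,3])/r[2]).round(3))
    W=cloud(c)
    for t in [(.5645,-.29)]:
        m=(W[...,2]>.041)&(W[...,2]<.056)&(np.hypot(W[...,0]-t[0],W[...,1]-t[1])<.03);P=W[m];print(cv2.minEnclosingCircle(P[:,:2].astype(np.float32)))
```

```text
scene (226, 243) 0 [ 0.774 -0.208  0.   ]
scene (226, 243) 0.1 [ 0.821 -0.17   0.1  ]
scene (226, 243) 0.14 [ 0.84  -0.154  0.14 ]
scene (213, 203) 0 [ 0.672 -0.29   0.   ]
scene (213, 203) 0.1 [ 0.731 -0.242  0.1  ]
scene (213, 203) 0.14 [ 0.755 -0.223  0.14 ]
((0.5636951923370361, -0.2888071835041046), 0.014492268674075603)
side (415, 235) 0 [ 0.768 -0.22   0.   ]
side (415, 235) 0.1 [ 0.68  -0.274  0.1  ]
side (415, 235) 0.14 [ 0.645 -0.295  0.14 ]
side (427, 180) 0 [ 0.974 -0.089  0.   ]
side (427, 180) 0.1 [ 0.855 -0.161  0.1  ]
side (427, 180) 0.14 [ 0.808 -0.19   0.14 ]
((0.5646414756774902, -0.29150331020355225), 0.01475045271217823)
```

Request:
send_rows --pt "-0.4 0.9 -0.6 0 0 0 -0.4" --pt "-0.41 0.94 0 0 0 0 -0.4" --pt "-0.41 0.94 0 0 0 0 -0.4" --pt "-0.41 0.94 0 0 0 0 -0.4" --pt "-0.41 0.94 0 0 0 0 -0.4" --pt "-0.41 0.94 0 0 0 0 -0.4" --pt "-0.41 0.94 0 0 0 0 -0.4" --pt "-0.41 0.94 0 0 0 0 -0.4" --pt "-0.41 0.94 0 0 0 0 -0.4" --pt "-0.41 0.94 0 0 0 0 -0.4"

```text
time_s: 19.4
position: [0.6012, -0.0852, 0.168]
tcp_rot: [[0.974, 0.229, 0.001], [0.229, -0.974, -0.001], [0.001, 0.001, -1.0]]
force: [0.3, -0.3, -0.7]
opening: 0.698
```

Request:
send_rows --pt "-0.41 0.94 0 0 0 0 -0.4" --pt "-0.41 0.94 0 0 0 0 -0.4" --pt "-0.41 0.94 0 0 0 0 -0.4" --pt "-0.41 0.94 0 0 0 0 -0.4" --pt "-0.41 0.94 0.3 0 0 0 -0.4" --pt "-0.41 0.94 0.6 0 0 0 -0.4" --pt "-0.41 0.94 0.8 0 0 0 -0.4" --pt "-0.45 1.0 0.8 0 0 0 -0.4" --pt "0 0 0.5 0 0 0 -0.4" --pt "0 0 0 0 0 0 -0.4" --pt "0 0 0 0 0 0 -0.4"

```text
time_s: 20.78
position: [0.5645, -0.2863, 0.0927]
tcp_rot: [[0.973, 0.229, 0.001], [0.229, -0.973, -0.0], [0.001, 0.001, -1.0]]
force: [0.5, -0.5, -0.1]
opening: 0.699
```

Run:
```python
from h import *
s=status.read_state();print(s['time_s'],s['position'],np.round(s['tcp_rot'],3),s['opening'],s['force'])
for n in ['wrist','side','scene']:
    c=cap(n,n+'6.png');W=cloud(c)
    t=(.5645,-.29)
    m=(W[...,2]>.041)&(W[...,2]<.056)&(np.hypot(W[...,0]-t[0],W[...,1]-t[1])<.03);P=W[m];print(n,len(P),cv2.minEnclosingCircle(P[:,:2].astype(np.float32)) if len(P)>5 else '')
    if n=='side':cv2.imwrite('pics/s6c.png',cv2.resize(c['img'][200:360,300:460,::-1],None,fx=3.5,fy=3.5))
```

```text
20.775 [ 0.56448432 -0.28631274  0.092675  ] [[ 0.973  0.229  0.001]
 [ 0.229 -0.973 -0.   ]
 [ 0.001  0.001 -1.   ]] 0.699178762421655 [ 0.47304681 -0.49777673 -0.08537117]
wrist 1201 ((0.5644311904907227, -0.28921931982040405), 0.014020864851772785)
side 129 ((0.5646188855171204, -0.2922705411911011), 0.014406115747988224)
scene 69 ((0.5641903877258301, -0.29005321860313416), 0.01492614857852459)
```

View pics/wrist6.png

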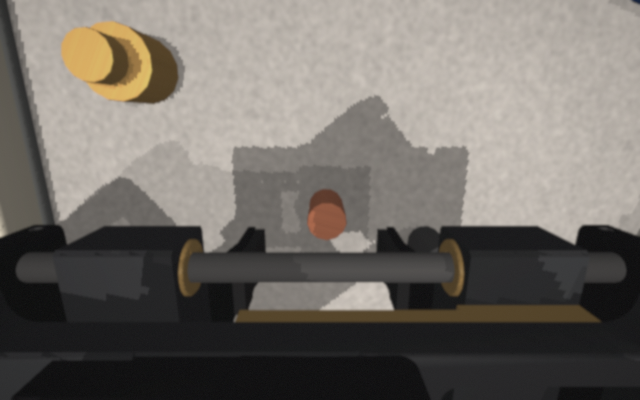

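View pics/s6c.png

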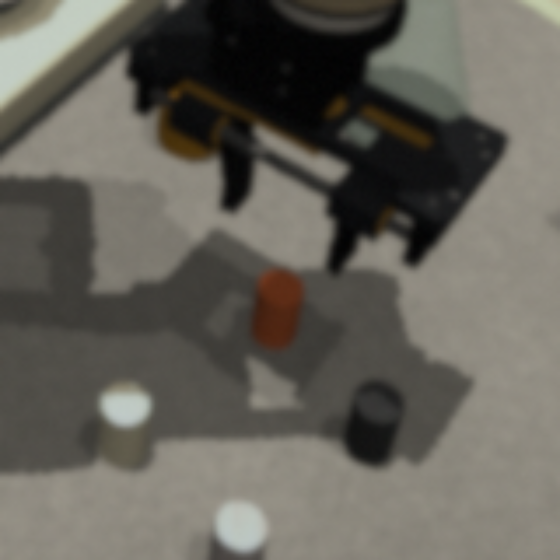

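The copper slug is at (0.5644, -0.2895), between the fingers, and the black one is clear. Descend and grip.

Request:
send_rows --pt "-0.03 0.13 0.6 0 0 0 -0.4" --pt "0 0 0.8 0 0 0 -0.4" --pt "0 0 0.8 0 0 0 -0.4" --pt "0 0 0.5 0 0 0 -0.4" --pt "0 0 0.25 0 0 0 -0.4" --pt "0 0 0 0 0 0 -0.4" --pt "0 0 0 0 0 0 0" --pt "0 0 0 0 0 0 0.2" --pt "0 0 0 0 0 0 1" --pt "0 0 0 0 0 0 1" --pt "0 0 0 0 0 0 1" --pt "0 0 0 0 0 0 1"

```text
time_s: 22.42
position: [0.5642, -0.2905, 0.0183]
tcp_rot: [[0.974, 0.228, 0.0], [0.228, -0.974, -0.0], [0.0, 0.0, -1.0]]
force: [-0.5, 0.3, 2.6]
opening: 0.314
```

Request:
send_rows --pt "0 0 -0.3 0 0 0 1" --pt "0 0 -0.6 0 0 0 1" --pt "0 0 -0.9 0 0 0 1" --pt "0 0 -0.9 0 0 0 1" --pt "0 0 -0.9 0 0 0 1" --pt "0 0 -0.9 0 0 0 1" --pt "0 0 -0.9 0 0 0 1" --pt "0.13 -0.4 -0.3 0 0 0 1" --pt "0.27 -0.9 0 0 0 0 1" --pt "0.27 -0.9 0 0 0 0 1" --pt "0.27 -0.9 0 0 0 0 1" --pt "0.27 -0.9 0 0 0 0 1"

```text
time_s: 23.92
position: [0.5704, -0.1837, 0.16]
tcp_rot: [[0.973, 0.229, -0.001], [0.229, -0.973, 0.001], [-0.001, -0.001, -1.0]]
force: [0.1, -0.8, -3.8]
opening: 0.317
```

Request:
send_rows --pt "0.27 -0.9 0 0 0 0 1" --pt "0.27 -0.9 0 0 0 0 1" --pt "0.27 -0.9 0 0 0 0 1" --pt "0.27 -0.9 0 0 0 0 1" --pt "0.27 -0.9 0 0 0 0 1" --pt "0.27 -0.9 0 0 0 0 1" --pt "0.27 -0.9 0 0 0 0 1" --pt "0.27 -0.9 0 0 0 0 1" --pt "0.27 -0.9 0 0 0 0 1" --pt "0.14 -0.9 0 0 0 0 1" --pt "0 0 0 0 0 0 1" --pt "0 0 0 0 0 0 1"

```text
time_s: 25.42
position: [0.5819, 0.0477, 0.1606]
tcp_rot: [[0.973, 0.229, 0.0], [0.229, -0.973, -0.001], [0.0, 0.001, -1.0]]
force: [0.8, -0.4, -2.8]
opening: 0.311
```

Run:
```python
from h import *
s=status.read_state();print(s['time_s'],s['position'],np.round(s['tcp_rot'],3),s['opening'],s['force'])
for n in ['side','scene','wrist']:
    c=cap(n,n+'7.png');W=cloud(c)
    if n=='side':cv2.imwrite('pics/s7c.png',cv2.resize(c['img'][110:270,220:380,::-1],None,fx=3.5,fy=3.5))
    m=((W[...,2]>.078)&(W[...,2]<.086)&(np.hypot(W[...,0]-.582,W[...,1]-.05)<.075)).astype(np.uint8);m=cv2.morphologyEx(m,cv2.MORPH_OPEN,np.ones((3,3)))
    P=W[m>0];print(' pan',len(P), P.mean(0) if len(P) else '', cv2.minEnclosingCircle(P[:,:2].astype(np.float32)) if len(P)>3 else '')
```

```text
25.425 [0.58191558 0.04766217 0.16061   ] [[ 0.973  0.229  0.   ]
 [ 0.229 -0.973 -0.001]
 [ 0.     0.001 -1.   ]] 0.3110380287085929 [ 0.8370858  -0.35516424 -2.76508146]
 pan 1091 [0.57928864 0.04129193 0.08265232] ((0.5817415714263916, 0.044605355709791183), 0.06149118021130562)
 pan 1375 [0.58670529 0.04852584 0.08169573] ((0.5811200737953186, 0.048345405608415604), 0.061301108449697495)
 pan 12405 [0.59865958 0.05173006 0.08287587] ((0.5932362079620361, 0.050230879336595535), 0.0662844106554985)
```

View pics/s7c.png

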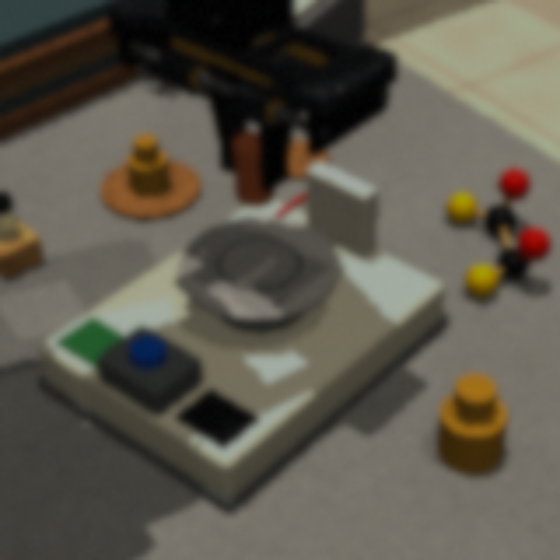

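View pics/wrist7.png

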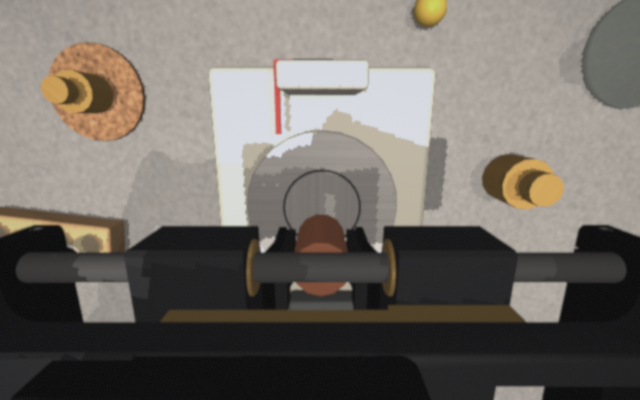

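The slug hangs over the pan centre at (0.582, 0.048). I lower it until the spring carries its weight (TCP about 0.092).

Request:
send_rows --pt "0 0 0.5 0 0 0 1" --pt "0 0 0.6 0 0 0 1" --pt "0 0 0.5 0 0 0 1" --pt "0 0 0.4 0 0 0 1" --pt "0 0 0.2 0 0 0 1" --pt "0 0 0.1 0 0 0 1" --pt "0 0 0.1 0 0 0 1" --pt "0 0 0.1 0 0 0 1" --pt "0 0 0.05 0 0 0 1" --pt "0 0 0 0 0 0 1" --pt "0 0 0 0 0 0 1"

```text
time_s: 26.95
position: [0.5822, 0.0476, 0.097]
tcp_rot: [[0.974, 0.228, 0.001], [0.228, -0.974, -0.0], [0.001, 0.0, -1.0]]
force: [0.6, -0.2, -1.5]
opening: 0.313
```

Request:
send_rows --pt "0 0 0.06 0 0 0 1" --pt "0 0 0.06 0 0 0 1" --pt "0 0 0.06 0 0 0 1" --pt "0 0 0.02 0 0 0 1" --pt "0 0 0 0 0 0 1" --pt "0 0 0 0 0 0 1"

```text
time_s: 27.7
position: [0.5822, 0.0476, 0.0919]
tcp_rot: [[0.974, 0.228, 0.001], [0.228, -0.974, -0.0], [0.001, 0.0, -1.0]]
force: [1.4, 0.2, -0.0]
opening: 0.314
```

Run:
```python
from h import *
s=status.read_state();print(s['time_s'],s['position'],s['opening'],s['force'])
for n in ['side','scene']:
    c=cap(n,n+'8.png');W=cloud(c)
    m=((W[...,2]>.06)&(W[...,2]<.079)&(np.abs(np.hypot(W[...,0]-.582,W[...,1]-.048)-.04)<.012)).astype(np.uint8)
    P=W[m>0];print(' panz',len(P), np.median(P[:,2]) if len(P) else '')
    if n=='side':cv2.imwrite('pics/s8c.png',cv2.resize(c['img'][110:270,220:380,::-1],None,fx=3.5,fy=3.5))
```

```text
27.7 [0.58215809 0.04760216 0.09194898] 0.31375735069159233 [ 1.36796678  0.16425715 -0.0355209 ]
 panz 451 0.07425341895614357
 panz 602 0.07319423078673126
```

View pics/s8c.png

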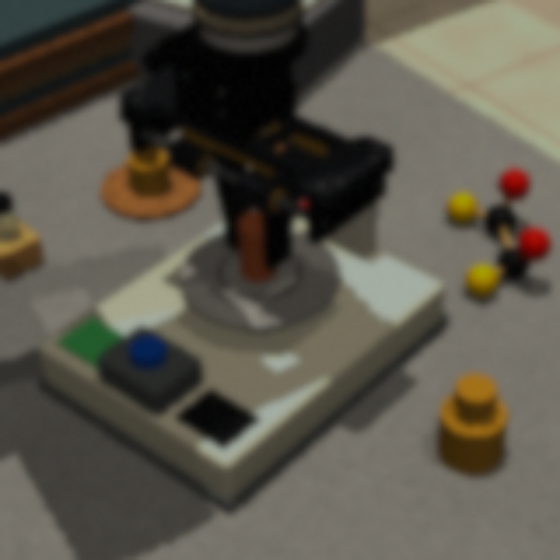

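The pan is at 0.074 and the wrist force is zero, so the spring carries the slug. I open slowly, then rise straight up.

Request:
send_rows --pt "0 0 0 0 0 0 0.34" --pt "0 0 0 0 0 0 0.28" --pt "0 0 0 0 0 0 0.15" --pt "0 0 0 0 0 0 0" --pt "0 0 0 0 0 0 -0.2" --pt "0 0 0 0 0 0 -0.4" --pt "0 0 0 0 0 0 -0.4" --pt "0 0 -0.2 0 0 0 -0.4" --pt "0 0 -0.6 0 0 0 -0.4" --pt "0 0 -0.9 0 0 0 -0.4" --pt "0 0 -0.9 0 0 0 -0.4" --pt "0 0 -0.9 0 0 0 -0.4"

```text
time_s: 29.3
position: [0.5821, 0.0476, 0.1813]
tcp_rot: [[0.974, 0.228, 0.001], [0.228, -0.974, -0.0], [0.001, 0.0, -1.0]]
force: [0.4, -0.6, 1.0]
opening: 0.7
```

Request:
send_rows --pt "0 0 -0.9 0 0 0 -0.4" --pt "0 0 -0.9 0 0 0 -0.4" --pt "0 0 -0.5 0 0 0 -0.4" --pt "-0.6 0 0 0 0 0 -0.4" --pt "-0.6 0 0 0 0 0 -0.4" --pt "0 0 0 0 0 0 -0.4" --pt "0 0 0 0 0 0 -0.4"

```text
time_s: 30.18
position: [0.5524, 0.0407, 0.2364]
tcp_rot: [[0.974, 0.228, -0.0], [0.228, -0.974, 0.0], [-0.0, -0.0, -1.0]]
force: [0.0, 1.1, -0.5]
opening: 0.703
```

Run:
```python
from h import *
s=status.read_state();print(s['time_s'],s['position'],s['opening'],s['force'])
def q(W,t,zl,zh,r):
    m=(W[...,2]>zl)&(W[...,2]<zh)&(np.hypot(W[...,0]-t[0],W[...,1]-t[1])<r);P=W[m]
    return (len(P),P.mean(0).round(4),cv2.minEnclosingCircle(P[:,:2].astype(np.float32))) if len(P)>4 else len(P)
for n in ['wrist','side','scene']:
    c=cap(n,n+'9.png');W=cloud(c)
    print(n,'slugtop',q(W,(.582,.048),.116,.126,.03),'\n pan',q(W,(.582,.048),.07,.0775,.07),'\n weight',q(W,(.622,.277),.049,.06,.03),'\n key',q(W,(.4697,.0221),.074,.086,.01))
    if n=='side':cv2.imwrite('pics/s9c.png',cv2.resize(c['img'][110:270,220:380,::-1],None,fx=3.5,fy=3.5))
```

```text
30.175 [0.55244512 0.0406527  0.23639588] 0.7025328996962831 [ 0.00755493  1.12455321 -0.52808215]
wrist slugtop (752, array([0.5826, 0.0491, 0.1197]), ((0.5822782516479492, 0.04896973818540573), 0.014079195447266102)) 
 pan (9721, array([0.5849, 0.0483, 0.0738]), ((0.5865596532821655, 0.05029977485537529), 0.06488790363073349)) 
 weight (448, array([0.6215, 0.2768, 0.0544]), ((0.6212987303733826, 0.2777329683303833), 0.01130611915141344)) 
 key 0
side slugtop (67, array([0.5807, 0.0452, 0.1191]), ((0.5827428102493286, 0.04610562324523926), 0.014933227561414242)) 
 pan (925, array([0.5768, 0.0376, 0.0736]), ((0.5875604748725891, 0.04595297574996948), 0.06608052551746368)) 
 weight (33, array([0.6201, 0.2738, 0.0533]), ((0.6210310459136963, 0.2756834030151367), 0.012411479838192463)) 
 key (36, array([0.4696, 0.022 , 0.0804]), ((0.46939197182655334, 0.022392190992832184), 0.009705349802970886))
scene slugtop (81, array([0.5823, 0.0489, 0.1184]), ((0.5822408199310303, 0.04820727929472923), 0.014471882954239845)) 
 pan (1208, array([0.5878, 0.0488, 0.0727]), ((0.5860997438430786, 0.0497453436255455), 0.06464042514562607)) 
 weight (63, array([0.6218, 0.2775, 0.0532]), ((0.6214777231216431, 0.2785467803478241), 0.012319380417466164)) 
 key (31, array([0.4699, 0.0219, 0.0793]), ((0.46987318992614746, 0.02195630967617035), 0.009845267049968243))
```

View pics/s9c.png

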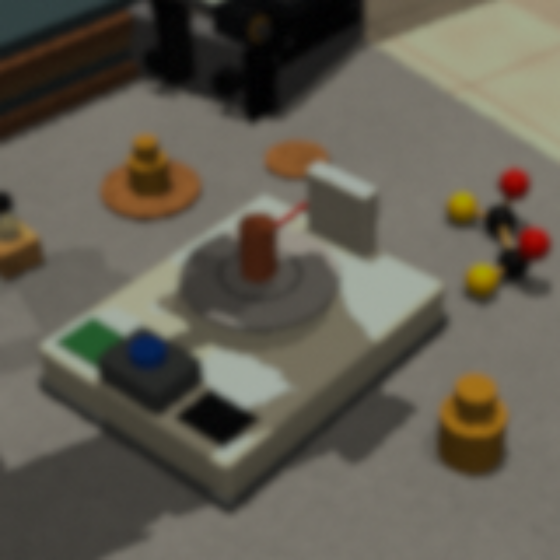

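View pics/wrist9.png

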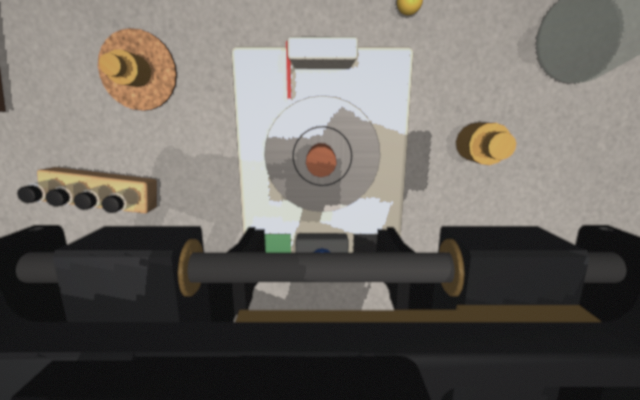

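Both stand upright and centred, the key is up, and the gripper is clear. I hand it in.

```bash
python3 -c "
from rig import bot;print(bot.hand_in())"
```

```text
the job is handed in; nothing more can be done
None
```

I handed the job in at about 30 s of the 72 s allowed. No verdict was reported.

- **Zero key:** I pressed it to its stop with the weight on the pan (tool tip at 0.0750 m, wrist force rising to 21 N) and let it up. I did not touch it again. The last readings of its top, 0.0793 m (scene) and 0.0804 m (side), mean it is up.
- **Brass weight:** It stands on the larger cork coaster at about (0.621, 0.278), roughly 2 mm from the coaster's centre.
- **Copper slug:** It stands on the pan at (0.582, 0.048), within about 3 mm of the pan's centre. The pan reads about 0.074 m and stayed well clear of its stop.
- **Gripper:** It is open, clear and touching nothing.

The cameras disagreed by only about 3 mm. The circle fits to the loaded pan came out 4–5 mm large in radius, so I used the clean earlier fit for its centre. The last wrist picture could not measure the key, because the gripper hid it. No check failed.

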